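Tip the orange slide case out of a packed rack

TASK

The orange slide case is wanted for the next slide reading. Slide cases stand tightly packed in the white rack, their feet behind a front lip and their backs under a keeper bar. Take the orange case by the tab on its top, tip its top forward, towards the robot, by about 25 degrees while its foot is still in the rack, then draw it out, and set it down (do not drop it) standing upright in the middle of the black pad. Leave the blue case standing in its place in the rack.

Things in the scene. Friction and masses are not known exactly. Their poses are not given: they have to be found in the camera images.
- case_orange: Orange slide case, a rigid closed box in one of the rack's two middle places: 80 mm deep (x), 42 thick (y), 100 high, about 0.25 kg, blank white card on its front (-x). Pull tab on the middle of its top: 30 mm along x, 10 thick (y), 100 to 130 mm above the underside; pinch it across its thickness from above. Origin: centre of the underside; z up, x away from the robot at yaw 0.
- case_blue: Blue slide case of the same shape, size and axes, in the rack's other middle place, close beside the orange one; it must stay. Centres of the two cases are 44 mm apart along y: a 2 mm gap between the boxes, 34 mm free between the two tabs, so open the gripper only part way (about 25 mm).
- rack: White fixed rack, origin under its centre, axes as the cases'. Cases stand at x=0, y=+22 and -22 mm, on its floor at z=8 mm. The grey, tabless end boxes (y=+-66) are part of it. Front lip x=-46.5 to -41.5, top z=22. Back wall at x=42, top z=68. Keeper bar along y at x=32 to 40, z=119 to 127. A case tipped 20 to 35 deg over the lip clears the bar and draws out along its own upward axis.
- pad: Flat square black rubber pad fixed to the bench, 160 x 160 mm, 4 mm thick, beside the rack to its left or right. Origin at the centre of its underside, on the bench; x and y along its sides, z up. The orange case goes to its middle, in any yaw.

How it is judged:
By the outcome, as a careful person would: the job done as asked, in the order asked, and still so for the second after the job is handed in, with the robot touching nothing.
It also fails if it takes over 45 s, if anything falls off the work surface, if the arm or the gripper's body presses on something with over 40 N, if the wrist force passes 120 N, or if a joint passes its speed limit or range.

ROBOT

A 7-joint arm with a two-finger parallel gripper is mounted at the origin on a cart in front of the work surface, level with it; the furniture and walls round the work are solid. World frame = base frame: x ahead of the robot, y to its left, z up, the work surface at z = 0. Lengths are in m, angles in degrees, forces in N, time in s.
With the tool pointing down it reaches from about 0.425 to 0.875 m from the base axis. Payload 4.7 kg.
Tool frame: the origin (TCP) lies at the centre of the arm's flange, where the gripper is bolted on; the fingertips stand 182 mm ahead of it and the grasp point (between the pads) lies 164 mm ahead of it; z points along the fingers, x is the direction in which the jaws open and shut, and the axes are right-handed (so a half turn about z gives the same grasp; the last joint's range is limited). The gripper opens to 87 mm and grips with 3 to 60 N. Pads are 19 mm wide; open, the fingers measure 117 mm over their backs; the gripper's body (75 mm by 190 mm) begins 51 mm behind the grasp point.
Start: joints at [67.443, 18.392, -4.016, 83.108, 1.295, 78.541, -3.26], TCP at [0.258, -0.597, 0.405] pointing down, gripper open.
Joint ranges: [-163.93, 163.93], [-17.29, 119.83], [-79.2, 71.16], [3.27, 140.29], [-89.18, 269.18], [5.43, 117.66], [-154.24, 154.24]. Speed limits (degrees/s): [147.25, 147.25, 180, 180, 180, 180, 180].

INTERFACE

Orientations are given as [roll, pitch, yaw] about the fixed x, y, z axes, in that order (R = Rz(yaw) Ry(pitch) Rx(roll)).
In Python, from cell import env gives the robot as it stands. The module is installed in compiled form; this text tells all that it offers.
- The arm moves only by the tool carry_out, never from a script. Its argument "increments" is a list of rows, each a list of 5 numbers: the shift along the world's x, y, z in m, then the turn about the world's z in degrees, then the gripper's target within -1 to 1 (shut at 1, half-way at 0, fully open at -1). In form: [[dx, dy, dz, spin, jaw], ...]. A call has 1 to 20 rows; each row is the pose to reach, as a shift and turn from the pose commanded when the call began; what a row does not reach only later rows make up. A row lasts 1/10 s, in which the tool goes at most 50 mm and 8.59 degrees, less where a joint would pass 70% of its speed; a pose out of reach is approached as far as the arm can. A call with a gripper value outside its range is refused whole. The fingers move at their own pace and stop on an object; "grip_force" is the grip in N (left out, the last holds). Time passes only in rows, so rows that repeat a pose let the fingers close. It gives the time, the measured TCP pose, the force and the opening at its end, in the units of the state.
- env.get_obs(): the state, without advancing time (a new reading comes with each control period).
- env.read_camera(name): name is "scene" or "top" or "wrist"; returns (picture, depth): 480x640x3 uint8, red, green, blue; 480x640 float32, m along the optical axis (not along the pixel's ray), 0 where there is no reading.
- env.get_calibration(name): a dict with "K" (3x3 intrinsics, pixels), "camera_from_world" (4x4, takes a point from world to camera coordinates); the wrist camera has in their place "T_tool_cam" (4x4, takes a point from camera to tool coordinates, whose origin is the TCP and whose axes are the tool frame's). Camera axes: x right, y down, z forward; pixel columns grow to the right and rows downward; lengths in m; the calibration is good to about 2 mm. A picture is of the moment at which its call begins: read the wrist's pose just before it. get_calibration takes no time and is no camera call.
- env.sign_off(): hands the job in, once; it reports no verdict.
The state is a dict: "time_s": time; "qpos": joint angles; "joint_velocities": joint speeds; "effort": joint torques, N m; "tool_pos": TCP position; "tool_rot": TCP orientation; "force": force on the tool from outside, world axes, zero at the start; "wrist_torque": the same for the moment, N m; "grip_width": finger opening in m.
Only numpy, scipy, OpenCV 4.12 (cv2) and the standard library are available. Lean on these libraries where they do the work, as an engineer would, in place of code of your own. Each camera call takes 0.05 s, during which the arm holds its last target.

## Working session

There is one attempt and no reset: what is moved stays moved. The work goes in short steps, Python scripts to look and compute and a tool call to move; the robot and the scene stay as the last step left them, time stands still between calls to the robot, and variables do not carry over. Pictures are saved under pics/ and viewed, and the job is handed in when it is done.

Besides the shell and the picture viewer there is one more tool, called after "Call:" as name([rows], argument=value, ...), one row to a line, values as JSON. carry_out: Moves the arm, as the interface text tells. Its arguments: {"type":"object","properties":{"increments":{"type":"array"},"grip_force":{"type":"number"}},"required":["increments"]}

```bash
mkdir -p pics; ls
cat > h.py <<'E'
import numpy as np,cv2
from cell import env
def snap(n,f):
    im,d=env.read_camera(n); cv2.imwrite('pics/'+f+'.png',im[:,:,::-1]); np.savez('pics/'+f+'.npz',im=im,d=d); return im,d
E
python3 - <<'E'
from h import *
np.set_printoptions(precision=4,suppress=True)
print(env.get_obs())
for n in ('scene','top'):
    snap(n,n+'0'); print(env.get_calibration(n))
print(env.get_calibration('wrist'))
E
```

```text
pics
{'time_s': 0.0, 'qpos': array([67.4426, 18.4392, -4.0159, 83.1748,  1.2951, 78.5395, -3.2614]), 'joint_velocities': array([ 0.0203, -0.0139,  0.0168, -0.0642,  0.0897, -0.0463,  0.0653]), 'effort': array([  0.0006, -49.1285,  -0.4033, -31.2532,  -0.0638,   0.0436,
         0.0002]), 'tool_pos': array([ 0.2577, -0.5965,  0.4037]), 'tool_rot': array([179.9943,   0.1082, -66.6339]), 'force': array([ 0.2448, -0.9668, -0.4864]), 'wrist_torque': array([-0.0005,  0.0155,  0.0245]), 'grip_width': 0.08696394370522821}
{'K': array([[572.1486,   0.    , 322.3643],
       [  0.    , 572.1486, 245.4494],
       [  0.    ,   0.    ,   1.    ]]), 'camera_from_world': array([[-0.8703, -0.492 ,  0.0223,  0.482 ],
       [-0.2739,  0.4457, -0.8522,  0.2123],
       [ 0.4093, -0.7478, -0.5227,  0.7536],
       [ 0.    ,  0.    ,  0.    ,  1.    ]])}
{'K': array([[581.0597,   0.    , 312.1114],
       [  0.    , 581.0597, 250.405 ],
       [  0.    ,   0.    ,   1.    ]]), 'camera_from_world': array([[-0.007 , -0.9999, -0.0101, -0.0061],
       [-0.9815,  0.0088, -0.1913,  0.5613],
       [ 0.1913,  0.0085, -0.9815,  0.9051],
       [ 0.    ,  0.    ,  0.    ,  1.    ]])}
{'K': array([[335.942 ,   0.    , 321.4236],
       [  0.    , 335.942 , 239.9652],
       [  0.    ,   0.    ,   1.    ]]), 'T_tool_cam': array([[ 1.    ,  0.0006,  0.0012,  0.0008],
       [-0.0009,  0.9523,  0.3051, -0.0832],
       [-0.001 , -0.3051,  0.9523,  0.0191],
       [ 0.    ,  0.    ,  0.    ,  1.    ]])}
```

View pics/scene0.png

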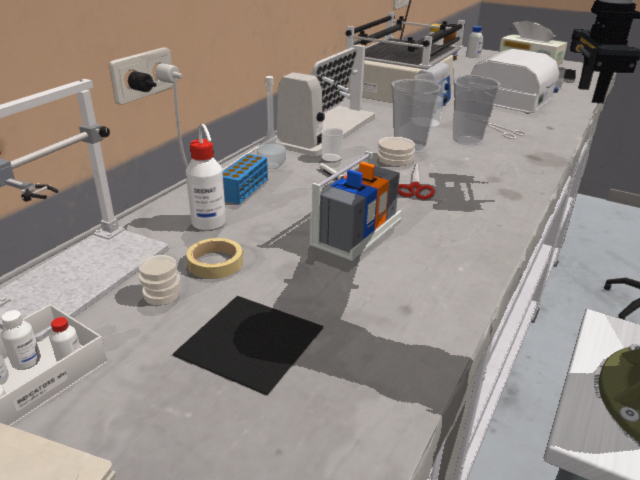

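View pics/top0.png

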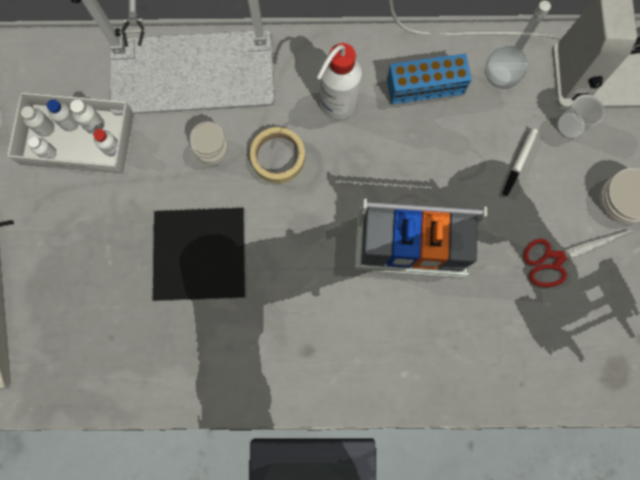

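The scene view shows the orange tab near (372,170) and the blue tab near (355,180), with the pad at about (250,340). In the top view the orange case is at about (436,240), the blue one at (407,240), and the pad spans (153–245, 208–300). Next I'll measure them.

```bash
cat >> h.py <<'E'
def rays(n,px,obs=None):
    c=env.get_calibration(n); K=c['K']
    if n=='wrist':
        from scipy.spatial.transform import Rotation as R
        T=np.eye(4);T[:3,:3]=R.from_euler('xyz',obs['tool_rot'],degrees=True).as_matrix();T[:3,3]=obs['tool_pos']
        W=T@c['T_tool_cam']
    else: W=np.linalg.inv(c['camera_from_world'])
    px=np.atleast_2d(px).astype(float)
    d=np.c_[(px[:,0]-K[0,2])/K[0,0],(px[:,1]-K[1,2])/K[1,1],np.ones(len(px))]
    return W[:3,3],d@W[:3,:3].T
def onz(n,px,z,obs=None):
    o,d=rays(n,px,obs); return o+d*((z-o[2])/d[:,2])[:,None]
def pts(n,mask,dep,obs=None):
    v,u=np.nonzero(mask&(dep>0)); o,d=rays(n,np.c_[u,v],obs); return o+d*dep[v,u][:,None]
def masks(im):
    h=cv2.cvtColor(im,cv2.COLOR_RGB2HSV); H,S,V=[h[...,i] for i in range(3)]
    return dict(orange=(H>6)&(H<18)&(S>170)&(V>70),blue=(H>105)&(H<125)&(S>170)&(V>50),black=(V<45))
E
python3 - <<'E'
from h import *
np.set_printoptions(precision=4,suppress=True)
for n in ('scene','top'):
    f=np.load(f'pics/{n}0.npz');im,d=f['im'],f['d'];m=masks(im)
    for c in ('orange','blue'):
        P=pts(n,m[c],d)
        P=P[(P[:,2]>0.06)&(P[:,2]<.2)]
        print(n,c,len(P),'z hist',np.histogram(P[:,2],bins=np.arange(.06,.17,.01))[0])
        T=P[P[:,2]>.125]; B=P[(P[:,2]>.1)&(P[:,2]<.115)]
        print(' tab',len(T),T.mean(0),T.min(0),T.max(0)); print(' box',len(B),np.median(B,0),B.min(0),B.max(0))
        if len(B)>20:
            r=cv2.minAreaRect((B[:,:2]*1000).astype(np.float32)); print(' rect',r)
        if len(T)>20: print(' tabrect',cv2.minAreaRect((T[:,:2]*1000).astype(np.float32)))
    k=m['black'].copy()
    if n=='top': w=k[200:308,145:252]; mm=np.zeros_like(k); mm[200:308,145:252]=w
    else: mm=np.zeros_like(k); mm[290:395,165:330]=k[290:395,165:330]
    cs,_=cv2.findContours(mm.astype(np.uint8),cv2.RETR_EXTERNAL,cv2.CHAIN_APPROX_NONE); c=max(cs,key=cv2.contourArea)
    q=cv2.approxPolyDP(cv2.convexHull(c),6,True)[:,0]; print(q)
    W=onz(n,q,.004); print(W, W.mean(0)); print(cv2.minAreaRect((onz(n,c[:,0],.004)[:,:2]*1000).astype(np.float32)))
    P=pts(n,mm,d); print('pad z',np.median(P[:,2]))
E
```

```text
scene orange 486 z hist [ 18  10  14  50 197  56  70  71   0   0   0]
 tab 108 [ 0.5756 -0.2006  0.1321] [ 0.5623 -0.2092  0.125 ] [ 0.5903 -0.1961  0.1386]
 box 226 [ 0.5535 -0.1988  0.107 ] [ 0.5347 -1.6277  0.1002] [ 0.887  -0.1801  0.1149]
 rect ((707.9310302734375, -904.3615112304688), (83.25658416748047, 1485.447021484375), 10.718806266784668)
 tabrect ((576.2222900390625, -202.5326385498047), (11.625672340393066, 28.19865608215332), 85.54057312011719)
scene blue 635 z hist [  9  15  15  46 324  93  70  63   0   0   0]
 tab 101 [ 0.579  -0.1559  0.132 ] [ 0.5657 -0.1619  0.1252] [ 0.5933 -0.1513  0.138 ]
 box 373 [ 0.5737 -0.1536  0.107 ] [ 0.5392 -1.7457  0.1   ] [ 0.8288 -0.1351  0.1148]
 rect ((682.3956298828125, -940.201904296875), (83.1065673828125, 1632.6356201171875), 7.463122367858887)
 tabrect ((579.594482421875, -156.46449279785156), (10.12926959991455, 27.816633224487305), 86.33611297607422)
[[174 353]
 [237 297]
 [322 326]
 [267 393]]
[[0.6437 0.2698 0.004 ]
 [0.6472 0.1167 0.004 ]
 [0.4928 0.1093 0.004 ]
 [0.4873 0.2658 0.004 ]] [0.5677 0.1904 0.004 ]
((567.1870117
[... 632 characters left out ...]
   2   0   0]
 tab 139 [ 0.5776 -0.1598  0.1358] [ 0.5642 -0.1669  0.126 ] [ 0.5931 -0.1549  0.1411]
 box 960 [ 0.5727 -0.1565  0.1074] [ 0.5381 -0.1814  0.1002] [ 0.6151 -0.1372  0.1138]
 rect ((576.4159545898438, -159.5691680908203), (40.414573669433594, 75.02142333984375), 85.07952880859375)
 tabrect ((578.51806640625, -160.2861785888672), (10.403565406799316, 29.147850036621094), 83.30974578857422)
[[241 209]
 [244 296]
 [155 299]
 [155 213]]
[[0.6466 0.1149 0.004 ]
 [0.4924 0.1072 0.004 ]
 [0.4885 0.26   0.004 ]
 [0.6408 0.2668 0.004 ]] [0.567  0.1872 0.004 ]
((567.234130859375, 187.15487670898438), (156.8148193359375, 156.43365478515625), 1.7151583433151245)
pad z 0.0033830935588357036
```

Call:
carry_out([
  [0.08,-0.0,0.02,-7,0.42],
  [0.12,0.04,0.02,-14,0.42],
  [0.15,0.08,0.02,-21,0.42],
  [0.18,0.12,0.02,-27.9,0.42],
  [0.21,0.16,0.02,-27.9,0.42],
  [0.24,0.2,0.02,-27.9,0.42],
  [0.265,0.24,0.02,-27.9,0.42],
  [0.285,0.28,0.02,-27.9,0.42],
  [0.3,0.32,0.02,-27.9,0.42],
  [0.31,0.36,0.0,-27.9,0.42],
  [0.318,0.394,0.0,-27.9,0.42],
  [0.318,0.394,0.0,-27.9,0.42],
  [0.318,0.394,0.0,-27.9,0.42],
  [0.318,0.394,0.0,-27.9,0.42],
])

```text
time_s: 1.5
tool_pos: [0.5753, -0.2043, 0.4046]
tool_rot: [180.0, -0.1, -94.7]
force: [-0.2, -1.0, 0.6]
grip_width: 0.0252
```

Run:
```python
from h import *
np.set_printoptions(precision=4,suppress=True)
o=env.get_obs(); im,d=snap('wrist','w1'); print(o)
m=masks(im)
for c in ('orange','blue'):
    P=pts('wrist',m[c],d,o); P=P[(P[:,2]>.06)&(P[:,2]<.2)]
    T=P[P[:,2]>.13]; B=P[(P[:,2]>.1)&(P[:,2]<.115)]
    for X in(T,B): print(c,len(X),X.mean(0),cv2.minAreaRect((X[:,:2]*1000).astype(np.float32)))
    print(np.median(T[:,2]),np.median(B[:,2]))
```

```text
{'time_s': 1.5, 'qpos': array([ 29.9918,  14.324 , -15.4893,  88.692 ,   3.9518,  77.5357,
       -80.5507]), 'joint_velocities': array([ 0.7902,  0.0538,  0.5911, -0.2028, -0.2945, -0.0443,  0.0332]), 'effort': array([ -1.3301, -44.4084,  -2.9365, -31.028 ,  -0.1746,  -0.0652,
         0.0042]), 'tool_pos': array([ 0.5753, -0.2043,  0.4046]), 'tool_rot': array([179.9649,  -0.0649, -94.6569]), 'force': array([-0.2291, -1.0413,  0.6079]), 'wrist_torque': array([-0.0081,  0.0438,  0.0035]), 'grip_width': 0.025157548799625007}
orange 479 [ 0.5791 -0.2062  0.1379] ((577.9231567382812, -206.1017303466797), (9.484097480773926, 29.800159454345703), 85.50252532958984)
orange 2771 [ 0.5755 -0.206   0.1085] ((578.0010986328125, -206.21861267089844), (41.8405876159668, 79.56433868408203), 85.49453735351562)
0.13828448503047025 0.10865265298456805
blue 503 [ 0.5825 -0.1631  0.1376] ((581.51123046875, -162.38233947753906), (10.101405143737793, 29.130239486694336), 85.07755279541016)
blue 2833 [ 0.5798 -0.1634  0.1084] ((581.4277954101562, -162.27589416503906), (42.260658264160156, 79.5339126586914), 85.36013793945312)
0.13814314217322118 0.10859125059573072
```

View pics/w1.png

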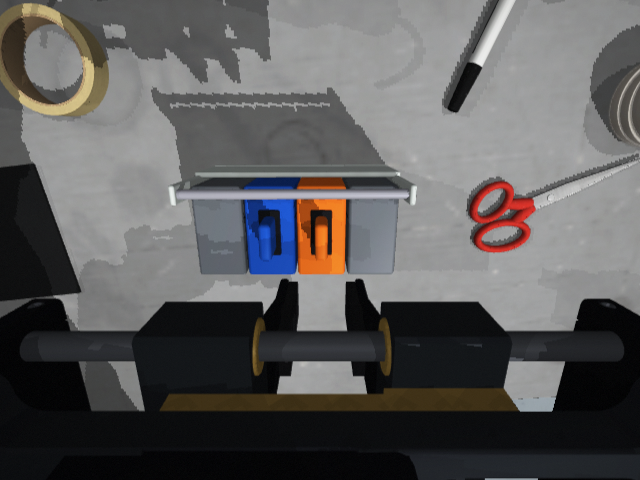

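The wrist view shows the orange tab at (320,235) and the fingers straddling column 322. It gives a tab top z of 0.138, a box top of 0.1085 and a yaw of -4.5°, all agreeing with the top view to 3 mm. I'll descend and grip.

Call:
carry_out([
  [0.003,-0.002,-0.01,0.1,0.42],
  [0.003,-0.002,-0.03,0.1,0.42],
  [0.003,-0.002,-0.05,0.1,0.42],
  [0.003,-0.002,-0.07,0.1,0.42],
  [0.003,-0.002,-0.085,0.1,0.42],
  [0.003,-0.002,-0.098,0.1,0.42],
  [0.003,-0.002,-0.109,0.1,0.42],
  [0.003,-0.002,-0.109,0.1,0.42],
  [0.003,-0.002,-0.109,0.1,0.42],
])

```text
time_s: 2.45
tool_pos: [0.579, -0.2048, 0.2961]
tool_rot: [-180.0, -0.0, -94.4]
force: [0.0, 0.1, -0.1]
grip_width: 0.0255
```

Run:
```python
from h import *
o=env.get_obs(); im,d=snap('wrist','w2');snap('scene','s2'); print(o['tool_pos'],o['tool_rot'],o['force'])
s=cv2.imread('pics/s2.png')[130:280,280:440]; cv2.imwrite('pics/s2c.png',cv2.resize(s,None,fx=4,fy=4))
```

```text
[ 0.57898697 -0.20479538  0.29606377] [-1.79975077e+02 -9.21542130e-03 -9.44368729e+01] [ 0.02721854  0.09374166 -0.05269587]
```

View pics/w2.png

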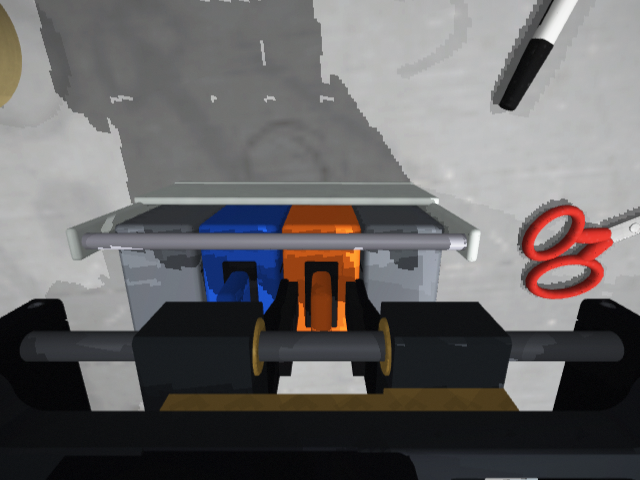

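View pics/s2c.png

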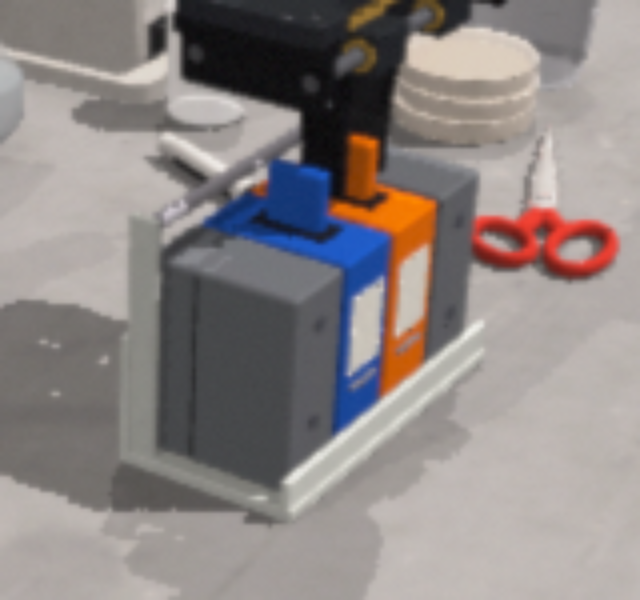

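The fingers stand either side of the orange tab, at columns 285 and 358 with the tab at 321, and clear of the blue tab. Closing with a moderate force.

Call:
carry_out([
  [0,0,0,0,1],
  [0,0,0,0,1],
  [0,0,0,0,1],
  [0,0,0,0,1],
  [0,0,0,0,1],
], grip_force=15)

```text
time_s: 3.05
tool_pos: [0.5789, -0.2046, 0.2962]
tool_rot: [-180.0, -0.0, -94.4]
force: [-0.5, 1.2, 2.7]
grip_width: 0.0097
```

Call:
carry_out([
  [-0.005,0.0004,0.0015,0,1],
  [-0.011,0.0009,0.003,0,1],
  [-0.016,0.0013,0.004,0,1],
  [-0.021,0.0017,0.005,0,1],
  [-0.026,0.002,0.0055,0,1],
  [-0.031,0.0024,0.006,0,1],
  [-0.036,0.0028,0.006,0,1],
  [-0.041,0.0032,0.006,0,1],
  [-0.046,0.0036,0.0057,0,1],
  [-0.053,0.0041,0.005,0,1],
  [-0.053,0.0041,0.005,0,1],
  [-0.053,0.0041,0.005,0,1],
])

```text
time_s: 4.25
tool_pos: [0.5249, -0.2007, 0.3005]
tool_rot: [179.8, -0.0, -94.5]
force: [0.3, 0.6, 6.4]
grip_width: 0.0099
```

```bash
cat >> h.py <<'E'
def crop(f,r0,r1,c0,c1,k=4):
    s=cv2.imread(f'pics/{f}.png')[r0:r1,c0:c1]; cv2.imwrite(f'pics/{f}c.png',cv2.resize(s,None,fx=k,fy=k))
E
python3 - <<'E'
from h import *
o=env.get_obs(); snap('wrist','w3');snap('scene','s3'); print(o['tool_pos'],o['tool_rot'],o['force'])
crop('s3',130,280,280,440)
E
```

```text
[ 0.52487699 -0.2006848   0.30052795] [ 1.79842864e+02 -2.54965563e-04 -9.44548899e+01] [0.28637699 0.60679524 6.41722254]
```

View pics/s3c.png

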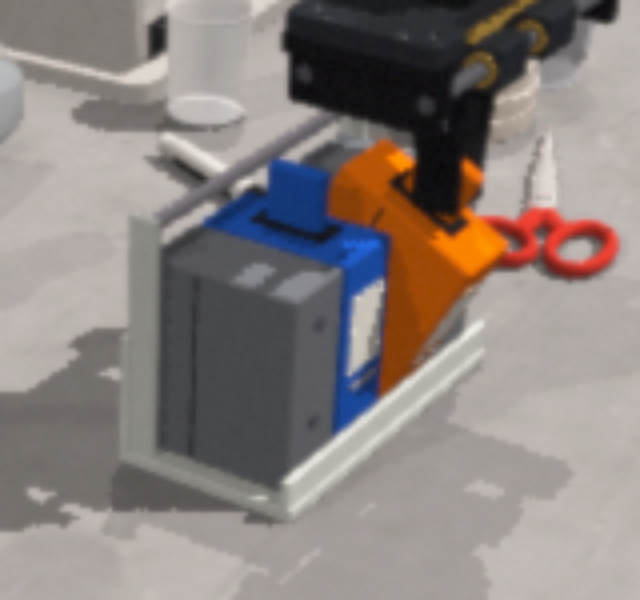

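View pics/w3.png

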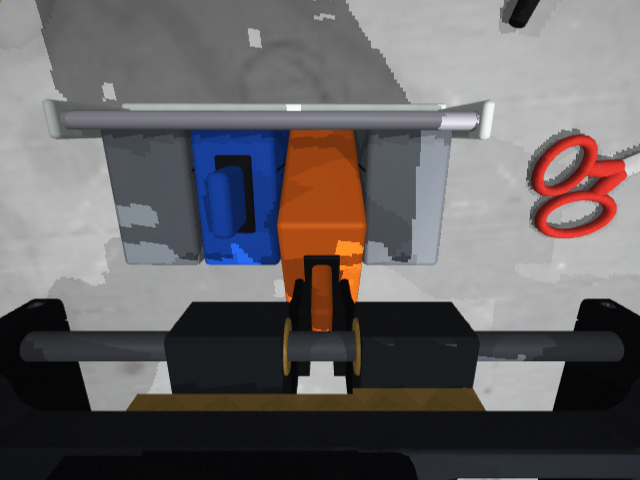

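The scene crop shows the case tipped forward with its foot behind the lip. In the wrist view the back face now shows at (320,175), and the blue case is still in place. Next I'll measure the tilt from the depth.

```bash
cat >> h.py <<'E'
def tilt(n,im,d,obs=None,zmin=.05,zmax=.4):
    # normals of the orange faces from local depth planes
    m=masks(im)['orange']; v,u=np.nonzero(m&(d>0)); o,r=rays(n,np.c_[u,v],obs); P=np.full(im.shape,np.nan); P[v,u]=o+r*d[v,u][:,None]
    s=4
    N=np.cross(P[:, 2*s:]-P[:, :-2*s],np.nan) if 0 else np.cross(P[s:-s,2*s:]-P[s:-s,:-2*s],P[2*s:,s:-s]-P[:-2*s,s:-s])
    N=N/np.linalg.norm(N,axis=2,keepdims=True); Pc=P[s:-s,s:-s]
    ok=np.isfinite(N).all(2)&(Pc[...,2]>zmin)&(Pc[...,2]<zmax); N=N[ok];Pc=Pc[ok]
    N=N*np.sign(N[:,2:3]+1e-9*0+1e-12)
    x=np.array([np.cos(np.radians(4.5)),-np.sin(np.radians(4.5)),0])
    a=np.degrees(np.arctan2(N@x,N[:,2]))  # top face: -tilt ; back face: 90-tilt
    h,e=np.histogram(a,bins=np.arange(-90,95,3)); 
    i=np.argsort(h)[::-1][:6]; return [(float(e[k]+1.5),int(h[k]),float(np.median(a[(a>=e[k])&(a<e[k]+3)]))) for k in i]
E
python3 - <<'E'
from h import *
o=env.get_obs()
for n,f in(('wrist','w3'),('scene','s3')):
    z=np.load(f'pics/{f}.npz'); print(n,tilt(n,z['im'],z['d'],o))
E
```

```text
wrist [(64.5, 1647, 64.3275546564095), (61.5, 1585, 61.6217687608814), (58.5, 989, 58.729129211139956), (67.5, 838, 67.19869818917533), (-28.5, 531, -28.428323791136943), (55.5, 480, 55.74111661443201)]
scene [(-28.5, 30, -28.283152507070156), (-19.5, 28, -19.295188573135587), (-31.5, 26, -31.630358379681173), (-34.5, 26, -33.986773047456495), (-22.5, 25, -22.040022698842773), (-25.5, 21, -25.59887727463404)]
```

The tilt is about 27°, within the 20–35° window. I'll firm up the grip and draw the case out along its own axis.

Call:
carry_out([
  [0,0,0,0,1],
  [0,0,0,0,1],
  [0,0,0,0,1],
  [-0.004,0.0003,0.008,0,1],
  [-0.009,0.0007,0.018,0,1],
  [-0.014,0.0011,0.028,0,1],
  [-0.0195,0.0015,0.038,0,1],
  [-0.0245,0.0019,0.048,0,1],
  [-0.0295,0.0023,0.058,0,1],
  [-0.0345,0.0027,0.068,0,1],
  [-0.04,0.0031,0.078,0,1],
  [-0.045,0.0035,0.088,0,1],
  [-0.05,0.0039,0.098,0,1],
  [-0.055,0.0043,0.108,0,1],
  [-0.06,0.0047,0.118,0,1],
  [-0.06,0.0047,0.118,0,1],
], grip_force=35)

```text
time_s: 5.95
tool_pos: [0.4656, -0.1961, 0.4207]
tool_rot: [-179.9, -0.1, -94.5]
force: [1.3, 0.1, -3.0]
grip_width: 0.0096
```

Run:
```python
from h import *
o=env.get_obs(); im,d=snap('wrist','w4');snap('scene','s4'); print(o['tool_pos'],o['tool_rot'],o['force'])
crop('s4',90,280,280,440,3); print(tilt('wrist',im,d,o))
```

```text
[ 0.46560136 -0.19608497  0.42067392] [-1.79853695e+02 -7.56267577e-02 -9.44602785e+01] [ 1.29535673  0.11462116 -3.01389281]
[(61.5, 1734, 61.566127069678416), (64.5, 1658, 64.3319789155863), (58.5, 1052, 58.67369585981743), (67.5, 738, 67.22143753889011), (55.5, 541, 55.88427436393482), (-28.5, 511, -28.530466468684416)]
```

View pics/s4c.png

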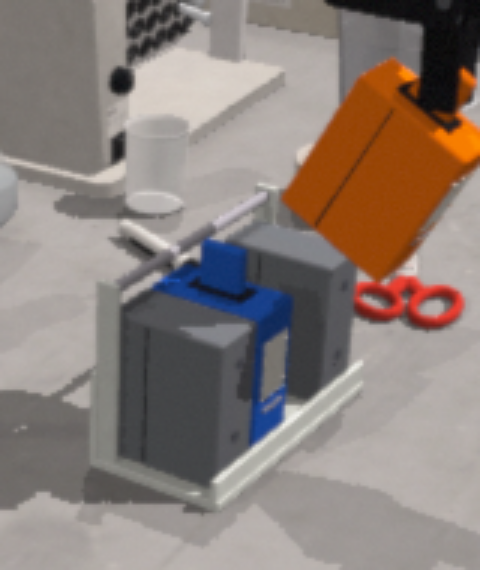

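View pics/w4.png

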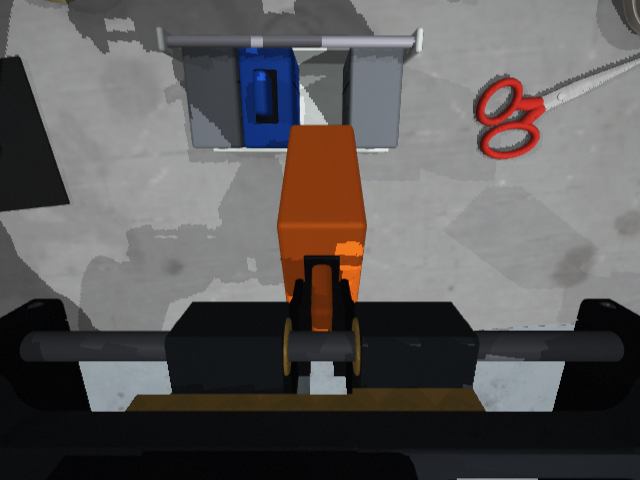

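The case is out and held at about 28°, and blue stands in its place at (270,90) in the wrist view. I'll raise it and carry it over to the pad.

Call:
carry_out([
  [0.0,0.0,0.015,0,1],
  [0.0,0.01,0.03,0,1],
  [0.0,0.025,0.04,0,1],
  [0.0,0.05,0.045,0,1],
  [0.003,0.08,0.045,0,1],
  [0.008,0.11,0.045,0,1],
  [0.012,0.14,0.045,0,1],
  [0.016,0.17,0.045,0,1],
  [0.02,0.2,0.045,0,1],
  [0.024,0.23,0.04,0,1],
  [0.028,0.26,0.03,0,1],
  [0.032,0.29,0.015,0,1],
  [0.036,0.32,-0.005,0,1],
  [0.04,0.35,-0.025,0,1],
  [0.04,0.375,-0.045,0,1],
  [0.04,0.39,-0.065,0,1],
  [0.04,0.39,-0.08,0,1],
  [0.04,0.39,-0.08,0,1],
  [0.04,0.39,-0.08,0,1],
])

```text
time_s: 7.95
tool_pos: [0.5061, 0.1932, 0.3394]
tool_rot: [-180.0, -0.0, -94.5]
force: [0.1, -0.8, -2.3]
grip_width: 0.0095
```

Run:
```python
from h import *
o=env.get_obs(); im,d=snap('wrist','w5');snap('scene','s5'); print(o['tool_pos'],o['tool_rot'],o['force'])
print(tilt('wrist',im,d,o))
```

```text
[0.50606344 0.19315764 0.33938064] [-1.79976965e+02 -4.55194738e-02 -9.45176634e+01] [ 0.07881841 -0.79288106 -2.2766617 ]
[(61.5, 1749, 61.66623478358871), (64.5, 1719, 64.33096396060807), (58.5, 1071, 58.743404745360046), (67.5, 823, 67.26695437791942), (55.5, 508, 55.78240637535966), (-28.5, 504, -28.483524036469298)]
```

View pics/s5.png

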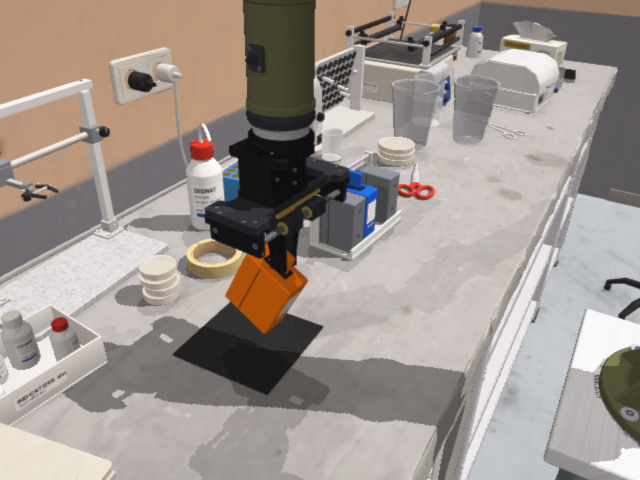

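View pics/w5.png

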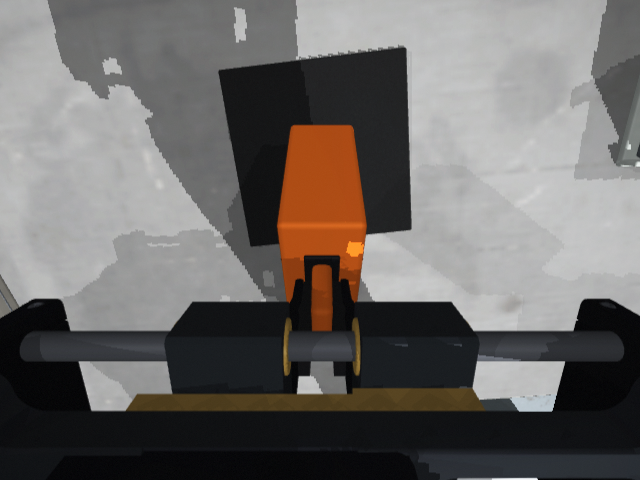

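Pad corners show in the wrist view at about (220,71), (406,47), (411,230) and (250,246). I'll refine the pad centre from them.

Run:
```python
from h import *
np.set_printoptions(precision=4,suppress=True)
o=env.get_obs()
W=onz('wrist',[[219.5,70.5],[406,47],[411.5,229.5],[250,246]],.004,o);print(W,W.mean(0)); print(np.linalg.norm(W-np.roll(W,1,0),axis=1))
```

```text
[[0.6476 0.2678 0.004 ]
 [0.653  0.1089 0.004 ]
 [0.4932 0.1039 0.004 ]
 [0.4887 0.2643 0.004 ]] [0.5706 0.1862 0.004 ]
[0.1589 0.1589 0.1599 0.1605]
```

Call:
carry_out([
  [0.002,-0.002,-0.01,0,1],
  [0.002,-0.002,-0.02,0,1],
  [0.002,-0.002,-0.028,0,1],
  [0.002,-0.002,-0.034,0,1],
  [0.002,-0.002,-0.038,0,1],
  [0.002,-0.002,-0.04,0,1],
  [0.002,-0.002,-0.041,0,1],
  [0.002,-0.002,-0.041,0,1],
  [0.002,-0.002,-0.041,0,1],
])

```text
time_s: 8.95
tool_pos: [0.5079, 0.1922, 0.2981]
tool_rot: [-180.0, 0.0, -94.4]
force: [0.2, 0.4, -3.4]
grip_width: 0.0099
```

Run:
```python
from h import *
o=env.get_obs(); im,d=snap('wrist','w6');snap('scene','s6'); print(o['tool_pos'],o['tool_rot'],o['force'])
crop('s6',230,390,170,340,4)
```

```text
[0.50788789 0.19222044 0.29811049] [-1.79969382e+02  8.82550041e-03 -9.44291551e+01] [ 0.20725008  0.41874199 -3.37846282]
```

View pics/s6c.png

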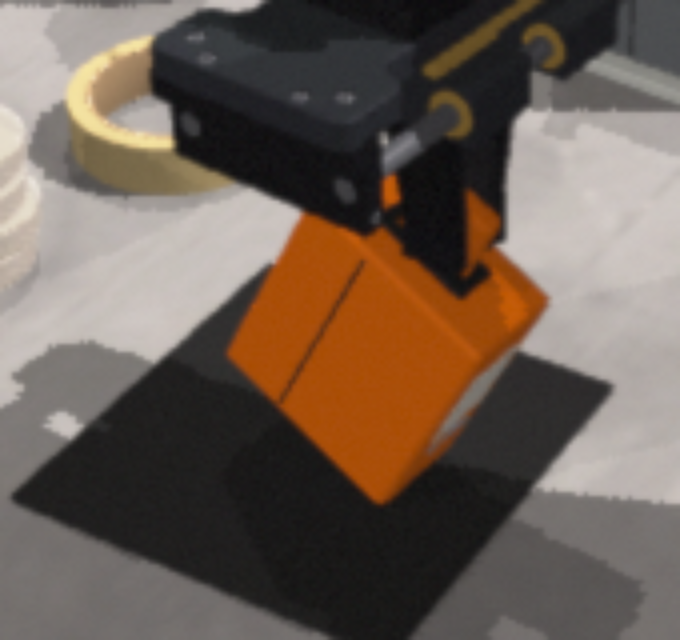

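Call:
carry_out([
  [0,0,-0.001,0,1],
  [0,0,-0.0015,0,1],
  [0,0,-0.002,0,1],
  [0,0,-0.0025,0,1],
  [0,0,-0.0025,0,1],
])

```text
time_s: 9.55
tool_pos: [0.5079, 0.1924, 0.2964]
tool_rot: [-179.9, -0.0, -94.4]
force: [-2.5, -0.8, 6.1]
grip_width: 0.0098
```

The front foot edge has touched down (+6 N). I'll ease the grip and swing the case upright about that edge.

Call:
carry_out([
  [0,0,0,0,1],
  [0,0,0,0,1],
  [0.006,-0.0005,0.0008,0,1],
  [0.012,-0.0009,0.0013,0,1],
  [0.017,-0.0013,0.0017,0,1],
  [0.023,-0.0018,0.0017,0,1],
  [0.028,-0.0022,0.0016,0,1],
  [0.034,-0.0027,0.0012,0,1],
  [0.0395,-0.0031,0.0006,0,1],
  [0.045,-0.0035,-0.0004,0,1],
  [0.0505,-0.004,-0.0015,0,1],
  [0.056,-0.0044,-0.0029,0,1],
  [0.0615,-0.0048,-0.0045,0,1],
  [0.0615,-0.0048,-0.005,0,1],
  [0.0615,-0.0048,-0.005,0,1],
], grip_force=12)

```text
time_s: 11.05
tool_pos: [0.5694, 0.1876, 0.2911]
tool_rot: [180.0, -0.0, -94.4]
force: [-3.1, 0.2, 6.5]
grip_width: 0.0099
```

Run:
```python
from h import *
o=env.get_obs(); im,d=snap('wrist','w7');snap('scene','s7'); print(o['tool_pos'],o['tool_rot'],o['force'])
print(tilt('wrist',im,d,o))
crop('s7',230,390,170,340,4)
```

```text
[0.56940636 0.18758901 0.2911481 ] [ 1.79987054e+02 -1.99208386e-02 -9.44169667e+01] [-3.14051156  0.20775256  6.5080334 ]
[(-88.5, 889, -88.93406013481025), (1.5, 324, 1.4774154461401419), (-4.5, 307, -4.431256100131803), (4.5, 299, 4.535905755503638), (-1.5, 267, -1.485184840191799), (7.5, 264, 7.385440448775201)]
```

View pics/s7c.png

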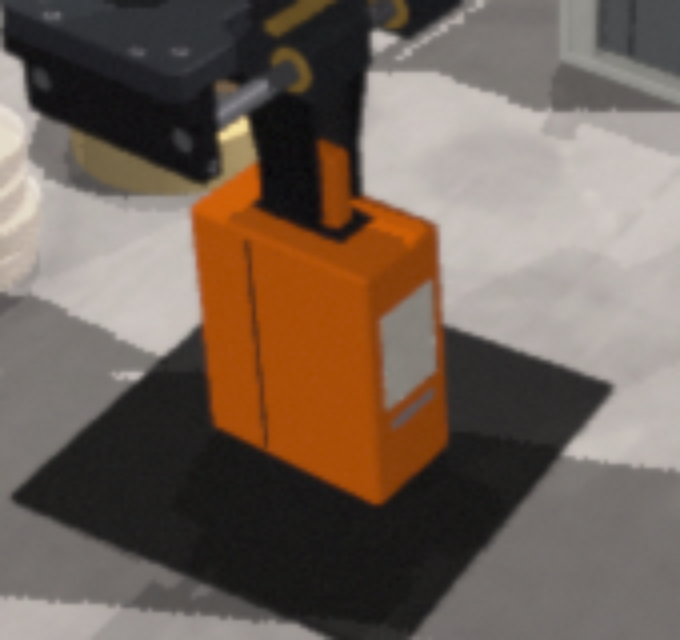

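View pics/w7.png

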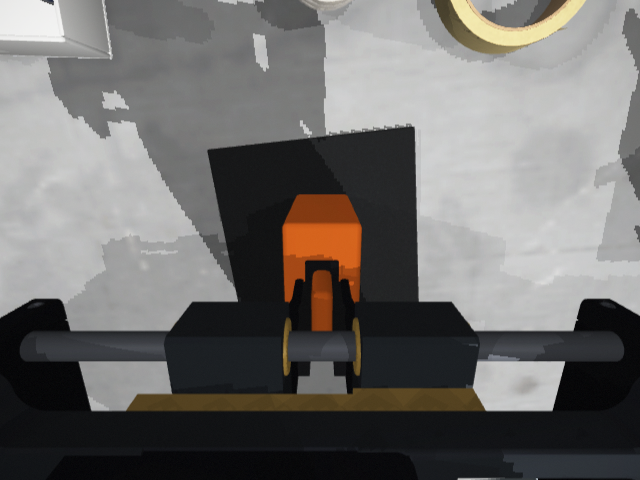

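The case stands upright to within about 1° near the pad centre. I'll open part way, then rise straight up.

Call:
carry_out([
  [0,0,0.0005,0,0.8],
  [0,0,0.0005,0,0.6],
  [0,0,0.0005,0,0.42],
  [0,0,0.0005,0,0.42],
  [0,0,0.0005,0,0.42],
  [0,0,0.01,0,0.42],
  [0,0,0.025,0,0.42],
  [0,0,0.045,0,0.42],
  [0,0,0.07,0,0.42],
  [0,0,0.1,0,0.42],
  [0,0,0.13,0,0.42],
  [0,0,0.13,0,0.42],
])

```text
time_s: 12.35
tool_pos: [0.57, 0.1883, 0.4269]
tool_rot: [-179.5, 0.2, -94.4]
force: [0.1, 0.2, 1.1]
grip_width: 0.0257
```

Run:
```python
from h import *
np.set_printoptions(precision=4,suppress=True)
o=env.get_obs(); im,d=snap('wrist','w8');snap('scene','s8'); print(o['tool_pos'],o['force'])
P=pts('wrist',masks(im)['orange'],d,o)
for X in (P[P[:,2]>.125],P[(P[:,2]>.095)&(P[:,2]<.112)]): print(len(X),np.median(X[:,2]),X[:,2].std(),cv2.minAreaRect((X[:,:2]*1000).astype(np.float32)))
X=P[(P[:,2]>.095)&(P[:,2]<.112)]; A=np.c_[X[:,:2],np.ones(len(X))]; k=np.linalg.lstsq(A,X[:,2],rcond=None)[0]; print('slope deg',np.degrees(np.arctan(k[:2])))
```

```text
[0.57   0.1883 0.4269] [0.0891 0.1858 1.1128]
374 0.13437652080156362 0.0016733496660991196 ((567.4669799804688, 186.0329132080078), (9.462165832519531, 29.619577407836914), 85.8486557006836)
2788 0.10469826106490387 0.0012323717490615345 ((567.7239990234375, 185.73216247558594), (41.96318435668945, 79.05899047851562), 85.75079345703125)
slope deg [-0.4344  0.0124]
```

View pics/w8.png

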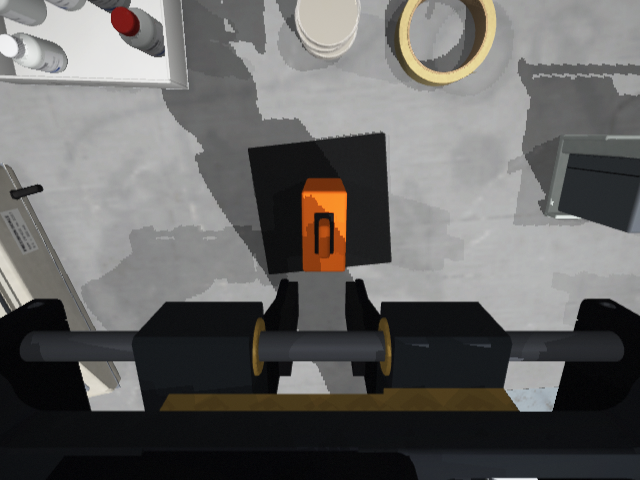

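View pics/s8.png

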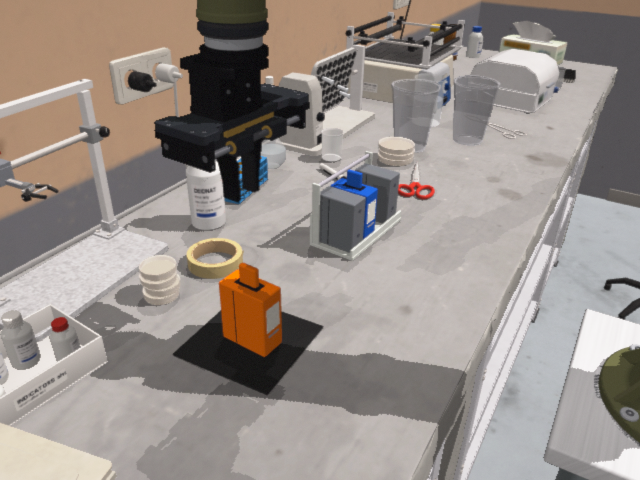

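The case stands free and level in the scene view at (250,310). Before handing in, I'll check it against the pad in the same picture, check the blue case too, and wait a second.

Call:
carry_out([
  [0,0,0,0,0.42],
  [0,0,0,0,0.42],
  [0,0,0,0,0.42],
  [0,0,0,0,0.42],
  [0,0,0,0,0.42],
  [0,0,0,0,0.42],
  [0,0,0,0,0.42],
  [0,0,0,0,0.42],
])

```text
time_s: 13.25
tool_pos: [0.5693, 0.1873, 0.4203]
tool_rot: [-180.0, -0.0, -94.4]
force: [-0.4, -0.4, 0.0]
grip_width: 0.0254
```

Run:
```python
from h import *
np.set_printoptions(precision=4,suppress=True)
o=env.get_obs(); im,d=snap('wrist','w9')
W=onz('wrist',[[248,148],[384.5,132.5],[391,262.5],[268,273]],.004,o); print('pad',W.mean(0),np.linalg.norm(W-np.roll(W,1,0),axis=1))
P=pts('wrist',masks(im)['orange'],d,o);X=P[(P[:,2]>.095)&(P[:,2]<.112)];print('case',cv2.minAreaRect((X[:,:2]*1000).astype(np.float32)))
im,d=snap('scene','s9'); P=pts('scene',masks(im)['blue'],d); T=P[(P[:,2]>.125)&(P[:,2]<.16)&(P[:,1]<0)]; print('blue tab',T.mean(0),T.max(0))
print(o['tool_rot'])
env.sign_off()
```

```text
pad [0.5664 0.184  0.004 ] [0.1554 0.1558 0.1581 0.1574]
case ((567.6680908203125, 185.75160217285156), (41.988014221191406, 79.12037658691406), 85.67561340332031)
blue tab [ 0.5785 -0.1564  0.1321] [ 0.5928 -0.1525  0.1386]
[-179.9999   -0.0037  -94.4325]
the job is handed in; nothing more can be done
```

The orange case is standing upright near the middle of the black pad, and the blue case is still in its place in the rack. I handed the job in at about 13 s, with the gripper clear above the case. I gripped the orange case by its tab, tipped it forward about 27–28° with its foot behind the lip, and drew it out along its own axis. I then carried it over, touched its front foot edge down and swung it upright before letting go.

**Last checks:**
- **Orange case:** it is tilted less than 0.5°, and its centre is at (0.568, 0.186).
- **Pad centre:** my three wrist and top measurements ranged over about 4 mm, from (0.566, 0.184) to (0.571, 0.186), so the case is within about 3 mm of the middle by the wrist camera. The scene camera alone put the pad 4 mm further left, at y = 0.190. In the final reading the pad measured 155–158 mm a side instead of 160 mm, probably because I read its corners by eye.
- **Blue case:** its tab is at (0.5785, -0.156), against (0.579, -0.156) at the start from the same camera, so it has not moved measurably.
- **Forces:** the contact forces reported at the ends of moves stayed below about 7 N. Peaks within a move were not recorded.

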